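# Sweep counted soak tablets into the counting tray's trough and shut its lid

### The arm

A 7-joint arm with a two-finger parallel gripper is mounted at the origin on a cart in front of the work surface, level with it; the furniture and walls round the work are solid. World frame = base frame: x ahead of the robot, y to its left, z up, the work surface at z = 0. Lengths are in m, angles in rad, forces in N, time in s.
With the tool pointing down it reaches from about 0.4 to 0.85 m from the base axis. Payload 10.4 kg.
Tool frame: the origin (TCP) lies on the centre line of the jaws, within the pads' length; the fingertips stand 14 mm ahead of it and the grasp point (between the pads) lies 5 mm behind it (manip.tip_reach is the distance from the TCP to the fingertips, in m); z points along the fingers, y is the line along which they close (so a half turn about z gives the same grasp; the last joint's range is limited). The gripper opens to 85 mm and grips with 20 to 120 N. Pads are 22 mm wide; open, the fingers measure 114 mm over their backs; the gripper's body (76 mm by 85 mm) begins 54 mm behind the grasp point. The pads swing forward as they close: fully open they stand 13 mm farther back than shut.
Start: joints at [1.098, 0.332, -0.065, 1.46, 0.022, 1.35, -0.088], TCP at [0.272, -0.563, 0.245] pointing down, gripper open.
Joint ranges: [-2.6, 2.6], [-0.5, 2.12], [-1.47, 1.34], [0.16, 2.42], [-1.27, 4.41], [0.06, 2.06], [-2.6, 2.6]. Speed limits (rad/s): [2.22, 2.22, 2.79, 2.79, 3.14, 3.14, 3.14].

### API

Orientations are given as a unit quaternion [x, y, z, w].
In Python, from workcell import manip gives the robot as it stands.
- The arm moves only by the shell command python3 -m pendant 'ROWS' [FORCE]. ROWS is JSON, a list of rows, each a list of 7 numbers: the shift along the tool's x, y, z in units of 50 mm (1.0 is 50 mm), then the turn, a rotation vector about the tool's x, y, z in units of 8 degrees (1.0 is 8 degrees), then the opening, from -1 (shut) to 1 (fully open), so that 0 is half open. In form: [[dx, dy, dz, ax, ay, az, jaw], ...]. A call has exactly 10 rows; each row is the pose to reach, as a shift and turn from the pose commanded when the call began, along the tool's axes at that moment; what a row does not reach only later rows make up. A row lasts 1/8 s, in which the tool goes at most 62.5 mm and 10.7 degrees, less where a joint would pass 70% of its speed; a pose out of reach is approached as far as the arm can. A call with a gripper value outside its range is refused whole. The fingers move at their own pace and stop on an object; FORCE is the grip in N (left out, the last holds). Time passes only in rows, so rows that repeat a pose let the fingers close, or fill a call up. It gives the time, the measured TCP pose, the force, the opening and the grip force at its end, in the units of the state.
- manip.get_obs(): the state, without advancing time (a new reading comes with each control period).
- manip.camera(name): name is "scene" or "top" or "wrist"; returns (picture, depth): 420x560x3 uint8, red, green, blue; 420x560 float32, m along the optical axis (not along the pixel's ray), 0 where there is no reading.
- manip.get_calibration(name): a dict with "fx", "fy", "cx", "cy" (pixels), "xyz" and "orientation" of the camera in the world. Camera axes: x right, y up, looking along -z (the intrinsics and any distortion apply to the point x, -y, -z); pixel columns grow to the right and rows downward; lengths in m; the calibration is good to about 2 mm. A picture is of the moment at which its call begins: read the wrist's pose just before it. get_calibration takes no time and is no camera call; for the wrist camera it gives the pose at the moment of the call.
- manip.hand_in(): hands the job in; it is judged then, once.
Trained networks look in the newest picture that a camera, given by its name, has taken for a name from the list of things; names that differ only in an ending like _2 or _b are one class to them, and where a whole thing is asked for, a point or a joint stands for the part that bears it (a point fixed in the world has none). Each returns a list of dicts, best first, with "p" (0 to 1); they miss things now and then, are a little off and sometimes report something else, mostly with a low value. They report only what shows in the picture. A call takes as long as a camera call.
- manip.find_in(thing, camera): "box" ([left, top, right, bottom] in pixels, round what is visible of it).
- manip.trace(thing, camera): "pixels" (420x560 bool, what is visible of it) and "box" ([left, top, right, bottom] in pixels, round what is visible of it).
- manip.tip_of(thing, camera): "pixel" ([column, row] in pixels: a listed point, or the origin of a listed thing).
The state is a dict: "clock": time; "joint_pos": joint angles; "joint_velocities": joint speeds; "tau": joint torques, N m; "position": TCP position; "ee_rot": TCP orientation; "ft_force": force on the tool from outside, world axes, zero at the start; "torque": the same for the moment, N m; "grip_width": opening from 0.0 (shut) to 1.0 (fully open); "grasp_force": force on a finger pad.
Only numpy, scipy, OpenCV 4.12 (cv2) and the standard library are available. Lean on these libraries where they do the work, as an engineer would, in place of code of your own. Each camera call takes 0.05 s, during which the arm holds its last target. There are 200 camera calls.

### The job

Four whole round soak tablets and two broken halves lie on the plate of the counting tray. With the fingertips sweep only the four whole tablets across the plate into the trough at its left, keeping both halves on the plate, then push the trough's lid over and press it shut. Nothing is to be pinched or picked up (the tablets are brittle), and do not disturb the tweezers on the plate or the pots, bottle, jar and timer standing round the tray.

Things in the scene. Friction and masses are not known exactly. Their poses are not given: they have to be found in the camera images.
- tray: fixed grey tablet-counting tray, 184 x 218 mm, turned up to 0.15 rad about z. Origin on the counter under the middle of its plate; x points to its back edge (away from the robot), y to the trough at its left, z up. The three points below have the same axes
- plate (a point): middle of the plate's surface, the flat raised area where the tablets lie, 33 mm above the counter: 176 mm along x (-88..88), 170 mm along y (-85..85), with a rim 9 mm high and 4 mm thick at its front, back and right and no rim towards the trough
- trough (a point): middle of the trough's floor, 3 mm above the counter and 30 mm below the plate. The trough runs along the plate's left edge, inside 176 mm along x and 40 mm along y (tray y 85..125 mm); its outer wall and far end reach 42 mm above the counter; its near end is a low wall (28 mm) with a pouring spout
- hinge (a point): middle of the lid's hinge line, which runs along the tray's x above the trough's outer wall (tray y = 132 mm), 43.5 mm above the counter
- lid (a joint): angle of the trough's lid, a light-grey plate 182 x 43 x 3 mm. 0 = shut flat over the trough; it starts open at 1.50 to 1.85 rad (about upright or leaning away from the plate; stop at 1.92). The hinge is stiff: the lid stays where it is left, moves with about 1 N at its free edge, and can be pushed over from its outer side and pressed down near its free edge
- lid_edge (a point): middle of the lid's free edge, 44 mm from the hinge line, about 88 mm above the counter when open; a finger ridge 45 mm long and 3.5 mm high lies 5 mm inside it on the lid's outer face
- tablet_1: whole pressed soak tablet, off-white disc 26 mm across and 10 mm thick with a score line, 10 to 16 g, brittle (must not be pinched or pressed hard), lying loose on the tray's plate; origin at its centre. Places on the plate vary
- tablet_2: whole pressed soak tablet, off-white disc 26 mm across and 10 mm thick with a score line, 10 to 16 g, brittle (must not be pinched or pressed hard), lying loose on the tray's plate; origin at its centre. Places on the plate vary
- tablet_3: whole pressed soak tablet, off-white disc 26 mm across and 10 mm thick with a score line, 10 to 16 g, brittle (must not be pinched or pressed hard), lying loose on the tray's plate; origin at its centre. Places on the plate vary
- tablet_4: whole pressed soak tablet, off-white disc 26 mm across and 10 mm thick with a score line, 10 to 16 g, brittle (must not be pinched or pressed hard), lying loose on the tray's plate; origin at its centre. Places on the plate vary
- half_1: broken half of such a tablet: a D shape 26 mm along the straight break, 13 mm deep, 10 mm thick, lying loose on the plate; origin near the middle of the piece
- half_2: broken half of such a tablet: a D shape 26 mm along the straight break, 13 mm deep, 10 mm thick, lying loose on the plate; origin near the middle of the piece
- tweezers: metal tweezers 98 mm long, 12 mm wide, 9 mm high, lying loose along the back of the plate, parallel to the tray's y axis at about tray x = 71 mm; origin at the underside middle; a bystander
- cream_pot: closed cream pot, 60 mm across, 38 mm high, standing right of the tray; origin under its middle; a bystander
- oil_bottle: oil bottle with black dropper cap, 33 mm wide, 102 mm high, standing left of the trough towards the back; origin under its middle; a bystander
- tablet_jar: closed jar, 68 mm across, 85 mm high, standing left of the trough; origin under its middle; a bystander
- minute_timer: round white minute timer, 55 mm across, 35 mm high, farther left on the counter; origin under its middle; a bystander
- wide_pot: closed wide cream pot, 68 mm across, 43 mm high, farther left on the counter; origin under its middle; a bystander

How it is judged:
By the outcome, as a careful person would: the job done as asked, in the order asked, and still so for the second after the job is handed in, with the robot touching nothing.
It also fails if it takes over 58 s, if anything falls off the work surface, if the arm or the gripper's body presses on something with over 40 N, if the wrist force passes 120 N, or if a joint passes its speed limit or range.

## Working session

There is one attempt and no reset: what is moved stays moved. The work goes in short steps, Python scripts to look and compute and a shell command to move; the robot and the scene stay as the last step left them, time stands still between calls to the robot, and variables do not carry over. Pictures are saved under pics/ and viewed, at most 10 in all, crops included, and the job is handed in when it is done.

```bash
mkdir -p pics; cat > h.py <<'E'
import numpy as np, cv2
from scipy.spatial.transform import Rotation as R
from workcell import manip
def ray(cam,uv):
    c=manip.get_calibration(cam); uv=np.atleast_2d(uv).astype(float)
    d=np.c_[(uv[:,0]-c['cx'])/c['fx'],-(uv[:,1]-c['cy'])/c['fy'],-np.ones(len(uv))]
    return np.array(c['xyz']),R.from_quat(c['orientation']).apply(d)
def at_z(cam,uv,z):
    o,d=ray(cam,uv); return o+d*((z-o[2])/d[:,2])[:,None]
def at_depth(cam,uv,dep):
    o,d=ray(cam,uv); return o+d*np.atleast_1d(dep)[:,None]
def snap(cam,name=None):
    p,d=manip.camera(cam)
    if name: cv2.imwrite('pics/'+name,cv2.cvtColor(p,cv2.COLOR_RGB2BGR))
    return p,d
E
python3 - <<'E'
from h import *
print(manip.get_calibration('top'),manip.get_calibration('scene'),manip.get_obs())
p,d=snap('top','top0.png'); snap('scene','scene0.png')
for t in ['tablet_1','half_1','tweezers','oil_bottle','tablet_jar','cream_pot']:
    for r in manip.trace(t,'top'):
        m=r['pixels']; v,u=np.nonzero(m)
        print(t,round(r['p'],2),r['box'],m.sum(),at_depth('top',[[u.mean(),v.mean()]],np.median(d[m]))[0].round(3))
for t in ['plate','trough','hinge','lid_edge','tray']:
    for r in manip.tip_of(t,'top')[:2]: print(t,r['p'],r['pixel'])
E
```

```text
{'fx': 434.5621882170599, 'fy': 434.5621882170599, 'cx': 286.6806590687599, 'cy': 211.94389057284093, 'xyz': array([ 0.36183021, -0.08010102,  1.10873167]), 'orientation': array([-0.05199262,  0.03588231,  0.70640745, -0.70498067])} {'fx': 465.8470870288883, 'fy': 465.8470870288883, 'cx': 276.73922742339283, 'cy': 214.7604841366627, 'xyz': array([-0.24874646, -0.79296342,  0.50604908]), 'orientation': array([ 0.50772223, -0.20850056, -0.32919409,  0.76835988])} {'clock': 0.0, 'joint_pos': array([ 1.09840016,  0.33289249, -0.06470151,  1.4609486 ,  0.02158975,
        1.34989275, -0.0885081 ]), 'joint_velocities': array([ 8.43202208e-04, -6.72742285e-04, -2.11658980e-04,  1.91118454e-04,
       -4.61614249e-04, -9.09286429e-08, -5.29354424e-04]), 'tau': array([-2.04618715e-03, -6.25451803e+01,  4.78412106e-02, -3.91614962e+01,
        1.60972093e-02,  9.72226117e-03,  4.93899859e-05]), 'position': array([ 0.27158298, -0.5625131 ,  0.24449956]), 'ee_rot': array([ 9.74815223e-01,  2.23012910e-01, -1.88560101e-04, -6.98044868e-04]), 'ft_force': array([ 0.07635555,  0.39545978, -0.5887939
[... 436 characters left out ...]
 [ 0.48  -0.296  0.043]
half_1 0.5 [351.9, 252.8, 357.5, 260.9] 49 [ 0.388 -0.222  0.043]
tweezers 0.71 [382.3, 245.8, 395.3, 254.4] 94 [ 0.404 -0.303  0.043]
oil_bottle 0.73 [277.0, 200.2, 291.2, 220.6] 169 [ 0.497 -0.052  0.063]
tablet_jar 0.95 [236.6, 234.3, 264.3, 258.8] 600 [0.411 0.031 0.084]
tablet_jar 0.61 [349.7, 253.9, 358.4, 262.5] 44 [ 0.388 -0.223  0.043]
tablet_jar 0.38 [311.8, 192.8, 418.7, 288.8] 6650 [ 0.433 -0.242  0.032]
cream_pot 0.62 [420.3, 231.0, 447.6, 254.2] 555 [ 0.415 -0.412  0.038]
plate 0.69 [373.7, 229.3]
plate 0.38 [431.7, 242.8]
trough 0.65 [331.1, 241.5]
trough 0.34 [321.0, 244.7]
hinge 0.64 [318.6, 243.5]
lid_edge 0.49 [322.5, 245.2]
tray 0.94 [369.8, 234.4]
```

```bash
python3 - <<'E'
import cv2
a=cv2.imread('pics/top0.png')[170:310,220:460]
cv2.imwrite('pics/top0c.png',cv2.resize(a,None,fx=3.3,fy=3.3,interpolation=cv2.INTER_CUBIC))
E
```

```text
(no output)
```

View pics/top0c.png

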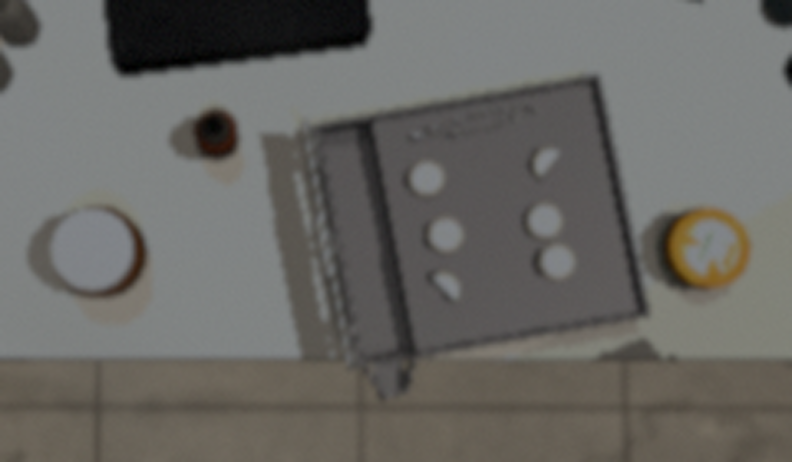

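View pics/scene0.png

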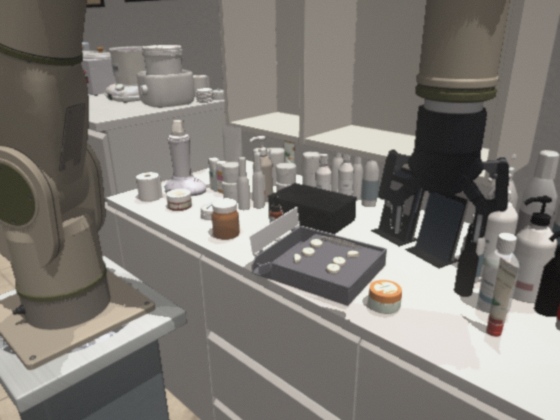

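```bash
cat >> h.py <<'E'
def cloud(cam,d):
    v,u=np.mgrid[0:420,0:560]; uv=np.c_[u.ravel(),v.ravel()]
    return at_depth(cam,uv,d.ravel()).reshape(420,560,3)
E
python3 - <<'E'
from h import *
p,d=snap('top'); P=cloud('top',d)
print('tip',manip.tip_reach)
sl=(slice(170,310),slice(290,430)); 
z=P[...,2]; m=np.zeros((420,560),np.uint8); m[sl]=1
pl=((abs(z-.033)<.004)|(abs(z-.043)<.003))&(m>0)
n,l,s,c=cv2.connectedComponentsWithStats(cv2.morphologyEx(pl.astype(np.uint8),cv2.MORPH_OPEN,np.ones((3,3))))
k=1+np.argmax(s[1:,4]); q=P[l==k]; print('plate z',np.median(q[:,2]))
(r)=cv2.minAreaRect((q[:,:2]*1000).astype(np.float32)); print(r); print(cv2.boxPoints(r).round())
g=p.astype(int).min(2)
t=((g>np.median(g[l==k])+45)&(m>0)&(abs(z-.042)<.006)).astype(np.uint8)
n,ll,s,c=cv2.connectedComponentsWithStats(t)
for i in range(1,n):
    if s[i,4]>8: print(s[i,4],c[i].round(1),at_z('top',c[i],.043)[0].round(4), np.median(z[ll==i]).round(4))
w=(z>.05)&(z<.1)&(m>0)&(P[...,1]<-.07); q=P[w]; print('lid pts',len(q)); 
for lo in np.arange(.05,.1,.01):
    a=q[(q[:,2]>=lo)&(q[:,2]<lo+.01)]
    if len(a)>5: print(lo,np.polyfit(a[:,0],a[:,1],1).round(3),a.min(0).round(3),a.max(0).round(3))
E
```

```text
tip 0.014
plate z 0.033625593920610264
((440.28033447265625, -269.00628662109375), (183.86468505859375, 174.2325439453125), 10.092924118041992)
[[ 335. -199.]
 [ 365. -371.]
 [ 546. -339.]
 [ 516. -167.]]
lid pts 724
0.05 [ 0.145 -0.201] [ 0.329 -0.231  0.05 ] [ 0.573 -0.077  0.06 ]
0.060000000000000005 [ 0.099 -0.173] [ 0.337 -0.167  0.06 ] [ 0.596 -0.072  0.07 ]
0.07 [ 0.102 -0.177] [ 0.332 -0.164  0.07 ] [ 0.594 -0.072  0.08 ]
0.08000000000000002 [ 0.176 -0.204] [ 0.328 -0.148  0.081] [ 0.503 -0.114  0.09 ]
0.09000000000000001 [ 0.172 -0.202] [ 0.339 -0.146  0.09 ] [ 0.503 -0.117  0.091]
```

```bash
python3 -m pendant '[[1,-0.7,0,0,0,-1.3,-0.67],[2,-1.4,0,0,0,-2.6,-0.67],[3,-2.1,0,0,0,-3.9,-0.67],[4,-2.8,0,0,0,-5.2,-0.67],[5,-3.5,0,0,0,-6.5,-0.67],[5.5,-3.8,0,0,0,-7.8,-0.67],[5.5,-3.8,0,0,0,-9.2,-0.67],[5.5,-3.8,0,0,0,-9.2,-0.67],[5.5,-3.8,0,0,0,-9.2,-0.67],[5.5,-3.8,0,0,0,-9.2,-0.67]]' 20
python3 - <<'E'
from h import *
o=manip.get_obs(); Rm=R.from_quat(o['ee_rot']).as_matrix(); print(o['position'],Rm.round(3).tolist(),o['grip_width'])
c=manip.get_calibration('wrist'); print(c['xyz'],R.from_quat(c['orientation']).as_matrix()[:,2])
p,d=snap('wrist','w0.png'); np.savez('w0.npz',p=p,d=d)
for t in ['tablet_1','half_1','tweezers']:
    for r in manip.trace(t,'wrist'):
        m=r['pixels']; v,u=np.nonzero(m)
        print(t,round(r['p'],2),r['box'],m.sum(),at_z('wrist',[[u.mean(),v.mean()]],.043)[0].round(4),np.median(d[m]))
for t in ['plate','trough','hinge','lid_edge']:
    for r in manip.tip_of(t,'wrist')[:1]: print(t,r['p'],r['pixel'])
E
```

```text
clock: 1.95
position: [0.4366, -0.2726, 0.2453]
ee_rot: [0.648, 0.761, -0.0, 0.0]
ft_force: [-0.9, 0.4, -0.8]
grip_width: 0.167
grasp_force: 0.0
[ 0.43655749 -0.27259272  0.24532053] [[-0.159, 0.987, 0.0], [0.987, 0.159, -0.0], [-0.0, 0.0, -1.0]] 0.16670833516948194
[ 0.42469207 -0.1999574   0.37490762] [-0.04745196  0.28625174  0.95697871]
tablet_1 0.91 [261.3, 124.2, 290.6, 152.0] 537 [ 0.4226 -0.2233  0.043 ] 0.3233797
tablet_1 0.89 [306.4, 115.2, 333.2, 143.7] 569 [ 0.4649 -0.2095  0.043 ] 0.32157788
tablet_1 0.73 [228.1, 196.8, 257.1, 225.0] 513 [ 0.4038 -0.3036  0.043 ] 0.3459711
tablet_1 0.69 [258.1, 194.8, 287.1, 221.0] 470 [ 0.4334 -0.2948  0.043 ] 0.3448183
half_1 0.66 [222.2, 119.5, 249.4, 140.7] 308 [ 0.3864 -0.2241  0.043 ] 0.32240492
half_1 0.54 [304.2, 207.6, 322.3, 225.4] 250 [ 0.4779 -0.2958  0.043 ] 0.34735125
tweezers 0.82 [348.7, 122.0, 360.3, 207.1] 203 [ 0.5031 -0.2279  0.043 ] 0.33030018
tweezers 0.23 [153.5, 13.4, 399.7, 267.8] 43985 [ 0.4276 -0.2182  0.043 ] 0.3407696
plate 0.66 [278.5, 183.8]
trough 0.63 [280.0, 78.9]
hinge 0.63 [279.9, 38.5]
lid_edge 0.71 [279.7, 20.7]
```

View pics/w0.png

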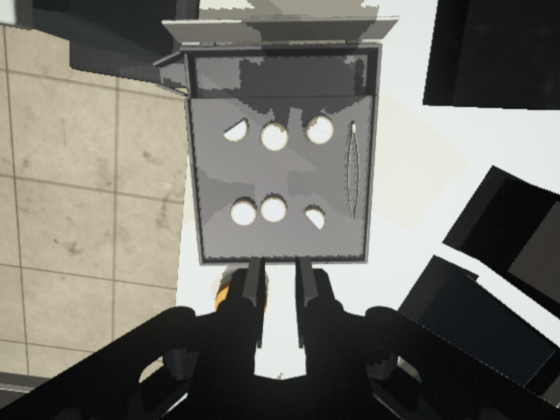

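```bash
python3 - <<'E'
from h import *
f=np.load('w0.npz'); P=cloud('wrist',f['d'])
o=manip.get_obs(); Rm=R.from_quat(o['ee_rot']).as_matrix()
T=(P-o['position'])@Rm
for (a,b) in [((255,300),(240,275)),((255,300),(290,335))]:
    q=T[a[0]:a[1],b[0]:b[1]].reshape(-1,3); q=q[q[:,2]<.05]; print(len(q),np.percentile(q,[0,5,50,95,100],axis=0).round(4).tolist())
z=P[...,2]
for n,r,c in [('plate',slice(150,180),slice(230,330)),('trough',slice(65,85),slice(300,350))]: print(n,np.median(z[r,c]))
col=280
for r in range(12,110,6): print(r,T[r,col].round(4)[:2],z[r,col].round(4))
E
```

```text
983 [[-0.008, -0.0176, -0.1296], [0.0036, -0.0159, -0.0246], [0.0106, -0.0105, -0.0091], [0.0113, -0.0072, 0.0074], [0.0736, -0.0001, 0.0106]]
1318 [[-0.0076, -0.0001, -0.1296], [0.0055, 0.0069, -0.0264], [0.0104, 0.0118, -0.0099], [0.0116, 0.0195, 0.0068], [0.0736, 0.0206, 0.0102]]
plate 0.03383178261078798
trough 0.004008711398934578
12 [0.1681 0.0008] -0.0002
18 [0.1416 0.0005] 0.0888
24 [0.1389 0.0006] 0.0829
30 [0.137  0.0006] 0.0717
36 [0.1354 0.0006] 0.0575
42 [0.1328 0.0006] 0.0464
48 [0.1287 0.0006] 0.0417
54 [0.1283 0.0007] 0.0116
60 [0.1236 0.0007] 0.0054
66 [0.1182 0.0007] 0.0036
72 [0.1125 0.0007] 0.0036
78 [0.1067 0.0007] 0.0043
84 [0.101  0.0007] 0.0038
90 [0.0951 0.0007] 0.0043
96 [0.088  0.0006] 0.0318
102 [0.0824 0.0006] 0.0348
108 [0.0769 0.0006] 0.0354
```

```bash
python3 -m pendant '[[0.36,0.76,0.9,0,0,0,-0.67],[0.36,0.76,1.8,0,0,0,-0.67],[0.36,0.76,2.6,0,0,0,-0.67],[0.36,0.76,3.2,0,0,0,-0.67],[0.36,0.76,3.6,0,0,0,-0.67],[0.36,0.76,3.8,0,0,0,-0.67],[0.36,0.76,3.92,0,0,0,-0.67],[0.36,0.76,3.92,0,0,0,-0.67],[0.46,0.76,3.92,0,0,0,-0.67],[0.6,0.76,3.92,0,0,0,-0.67]]'
python3 -m pendant '[[0.2,0,0,0,0,0,-0.67],[0.4,0,0,0,0,0,-0.67],[0.6,0,0,0,0,0,-0.67],[0.8,0,0,0,0,0,-0.67],[1.0,0,0,0,0,0,-0.67],[1.16,0,0,0,0,0,-0.67],[1.2,0,0,0,0,0,-0.67],[1.0,0,0,0,0,0,-0.67],[0.9,0,-0.6,0,0,0,-0.67],[0.6,0,-1.2,0,0,0,-0.67]]'
python3 - <<'E'
from h import *
snap('wrist','w1.png')
E
```

```text
clock: 3.6
position: [0.4697, -0.2361, 0.0498]
ee_rot: [0.647, 0.762, 0.0, 0.0]
ft_force: [0.2, 0.1, -0.4]
grip_width: 0.162
grasp_force: 0.0
clock: 4.85
position: [0.4644, -0.2076, 0.1099]
ee_rot: [0.647, 0.763, -0.0, -0.0]
ft_force: [1.3, -0.7, 1.1]
grip_width: 0.165
grasp_force: 0.0
```

View pics/w1.png

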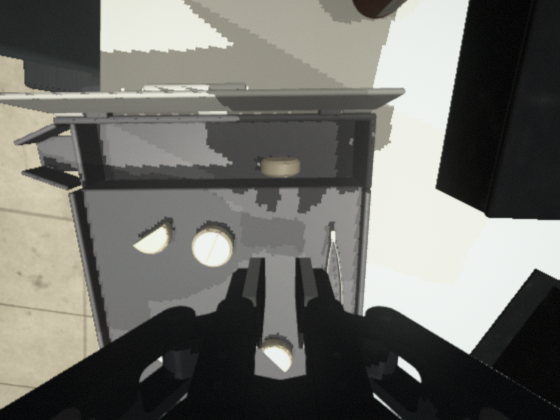

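```bash
python3 -m pendant '[[-0.6,-0.5,0,0,0,0,-0.67],[-0.9,-0.8,0,0,0,0,-0.67],[-0.9,-0.8,0.4,0,0,0,-0.67],[-0.9,-0.8,0.8,0,0,0,-0.67],[-0.9,-0.8,1.1,0,0,0,-0.67],[-0.9,-0.8,1.2,0,0,0,-0.67],[-0.8,-0.8,1.2,0,0,0,-0.67],[-0.7,-0.77,1.2,0,0,0,-0.67],[-0.55,-0.74,1.2,0,0,0,-0.67],[-0.4,-0.7,1.2,0,0,0,-0.67]]'
python3 -m pendant '[[0.2,0.04,0,0,0,0,-0.67],[0.4,0.08,0,0,0,0,-0.67],[0.6,0.12,0,0,0,0,-0.67],[0.8,0.14,0,0,0,0,-0.67],[0.96,0.14,0,0,0,0,-0.67],[1.0,0.14,0,0,0,0,-0.67],[0.8,0.14,0,0,0,0,-0.67],[0.5,0.14,-0.8,0,0,0,-0.67],[-0.5,0,-1.6,0,0,0,-0.67],[-1.5,-0.1,-2.2,0,0,0,-0.67]]'
python3 - <<'E'
from h import *
o=manip.get_obs(); Rm=R.from_quat(o['ee_rot']).as_matrix()
p,d=snap('wrist','w2.png')
for t in ['tablet_1','half_1']:
    for r in manip.trace(t,'wrist'):
        m=r['pixels']; v,u=np.nonzero(m); w=at_z('wrist',[[u.mean(),v.mean()]],.043)[0]
        print(t,round(r['p'],2),r['box'],m.sum(),((w-o['position'])@Rm).round(4),np.median(cloud('wrist',d)[m],axis=0))
E
```

```text
clock: 6.15
position: [0.4335, -0.2316, 0.0496]
ee_rot: [0.647, 0.763, 0.0, 0.0]
ft_force: [0.5, 0.1, -0.3]
grip_width: 0.166
grasp_force: 0.1
clock: 7.4
position: [0.4405, -0.3095, 0.1613]
ee_rot: [0.647, 0.763, -0.0, 0.001]
ft_force: [1.1, 0.2, 1.3]
grip_width: 0.164
grasp_force: 0.0
tablet_1 0.79 [212.8, 180.0, 248.5, 213.9] 925 [ 0.0054 -0.0366  0.1183] [ 0.40385607 -0.30972901  0.04490395]
tablet_1 0.73 [317.9, 10.5, 352.0, 33.9] 719 [0.1244 0.0369 0.1182] [ 0.45872073 -0.17735331  0.02790635]
tablet_1 0.61 [263.1, 8.5, 303.4, 31.4] 744 [0.1253 0.0015 0.1181] [ 0.42124428 -0.1824233   0.02769618]
tablet_1 0.59 [253.0, 174.5, 292.5, 210.6] 938 [ 0.0086 -0.0058  0.1183] [ 0.43348306 -0.30167407  0.04501276]
half_1 0.86 [203.4, 70.2, 237.2, 97.8] 604 [ 0.0906 -0.0388  0.1181] [ 0.38818912 -0.22709835  0.04300658]
half_1 0.64 [315.3, 191.1, 340.9, 218.3] 461 [0.0044 0.0382 0.1183] [ 0.47784763 -0.29883062  0.04311686]
```

View pics/w2.png

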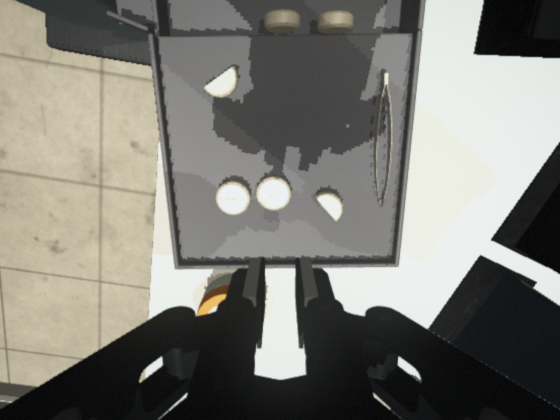

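```bash
python3 -m pendant '[[-0.5,0,0,0,0,0,-0.67],[-0.5,0,0.7,0,0,0,-0.67],[-0.5,0,1.4,0,0,0,-0.67],[-0.5,0,1.9,0,0,0,-0.67],[-0.5,0,2.2,0,0,0,-0.67],[-0.5,0,2.2,0,0,0,-0.67],[-0.4,0,2.2,0,0,0,-0.67],[-0.28,0.02,2.2,0,0,0,-0.67],[-0.1,0.06,2.2,0,0,0,-0.67],[0.1,0.1,2.2,0,0,0,-0.67]]'
python3 -m pendant '[[0.22,0.04,0,0,0,0,-0.67],[0.44,0.08,0,0,0,0,-0.67],[0.66,0.12,0,0,0,0,-0.67],[0.9,0.15,0,0,0,0,-0.67],[1.14,0.18,0,0,0,0,-0.67],[1.38,0.2,0,0,0,0,-0.67],[1.62,0.2,0,0,0,0,-0.67],[1.86,0.2,0,0,0,0,-0.67],[2.1,0.2,0,0,0,0,-0.67],[2.3,0.2,0,0,0,0,-0.67]]'
python3 -m pendant '[[0.14,0,0,0,0,0,-0.67],[0.16,0,0,0,0,0,-0.67],[0,0,0,0,0,0,-0.67],[-0.2,0,-0.8,0,0,0,-0.67],[-1,-0.1,-1.6,0,0,0,-0.67],[-2.2,-0.3,-2.2,0,0,0,-0.67],[-2.4,-0.3,-2.2,0,0,0,-0.67],[-2.4,-0.3,-2.2,0,0,0,-0.67],[-2.4,-0.3,-2.2,0,0,0,-0.67],[-2.4,-0.3,-2.2,0,0,0,-0.67]]'
python3 - <<'E'
from h import *
o=manip.get_obs(); Rm=R.from_quat(o['ee_rot']).as_matrix()
p,d=snap('wrist','w3.png')
for t in ['tablet_1','half_1']:
    for r in manip.trace(t,'wrist'):
        m=r['pixels']; v,u=np.nonzero(m); w=at_z('wrist',[[u.mean(),v.mean()]],.043)[0]
        print(t,round(r['p'],2),r['box'],m.sum(),((w-o['position'])@Rm).round(4),np.median(cloud('wrist',d)[m],axis=0))
E
```

```text
clock: 8.8
position: [0.4448, -0.3005, 0.0495]
ee_rot: [0.647, 0.763, 0.0, 0.0]
ft_force: [-0.8, 0.1, 0.0]
grip_width: 0.163
grasp_force: 0.0
clock: 10.05
position: [0.4356, -0.1854, 0.0493]
ee_rot: [0.647, 0.763, -0.0, 0.0]
ft_force: [0.3, 0.3, 0.5]
grip_width: 0.165
grasp_force: 0.0
clock: 11.3
position: [0.4406, -0.3055, 0.1587]
ee_rot: [0.646, 0.763, 0.0, -0.001]
ft_force: [0.9, -0.3, 0.5]
grip_width: 0.165
grasp_force: 0.0
tablet_1 0.92 [253.5, 0.0, 297.5, 16.2] 463 [ 0.1382 -0.0033  0.1158] [ 0.41442613 -0.16927153  0.04143985]
tablet_1 0.72 [261.3, 4.0, 301.1, 32.0] 636 [0.1299 0.0009 0.1158] [ 0.41989328 -0.17215034  0.01964223]
tablet_1 0.71 [211.4, 185.7, 247.3, 222.3] 959 [ 0.0067 -0.0367  0.1157] [ 0.40320796 -0.30462402  0.04386958]
tablet_1 0.63 [318.2, 19.3, 352.2, 40.8] 628 [0.126  0.036  0.1158] [ 0.45675369 -0.17154677  0.02773543]
tablet_1 0.4 [372.1, 79.2, 391.4, 183.7] 432 [0.0668 0.0739 0.1157] [ 0.50226408 -0.22541584  0.0407542 ]
half_1 0.73 [201.4, 72.2, 236.3, 104.0] 641 [ 0.0874 -0.0396  0.1158] [ 0.38776655 -0.22627461  0.04401014]
half_1 0.62 [313.2, 196.1, 338.3, 225.3] 516 [0.0011 0.038  0.1157] [ 0.47781633 -0.29746103  0.0439813 ]
```

View pics/w3.png

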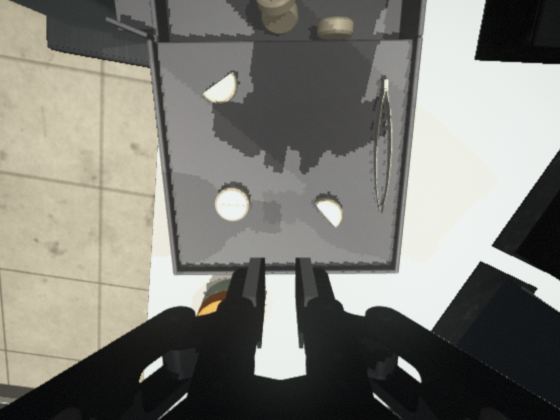

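```bash
python3 -m pendant '[[-0.3,-0.6,0,0,0,1.2,-0.67],[-0.44,-1,0,0,0,2.4,-0.67],[-0.44,-1,0.5,0,0,3.1,-0.67],[-0.44,-1,1.2,0,0,3.1,-0.67],[-0.44,-1,1.8,0,0,3.1,-0.67],[-0.44,-1,2.1,0,0,3.1,-0.67],[-0.44,-1,2.2,0,0,3.1,-0.67],[-0.44,-1,2.2,0,0,3.1,-0.67],[-0.36,-0.96,2.2,0,0,3.1,-0.67],[-0.26,-0.92,2.2,0,0,3.1,-0.67]]'
python3 - <<'E'
from h import *
o=manip.get_obs(); Rm=R.from_quat(o['ee_rot']).as_matrix(); p0=np.array([.4406,-.3055,.1587]); R0=R.from_quat([.646,.763,0,-.001]).as_matrix()
print(((o['position']-p0)@R0).round(4))
W=np.array([[-.013,-.046],[-.004,-.040],[.006,-.034],[.018,-.026],[.030,-.018],[.042,-.010],[.054,-.002],[.066,.005],[.078,.0085],[.09,.0105],[.102,.012],[.114,.013],[.122,.014]])
D=np.c_[W-W[0],np.zeros(len(W))]@R0.T@Rm/.05; print(D[:,:2].round(2).tolist())
E
```

```text
clock: 12.7
position: [0.3977, -0.3273, 0.05]
ee_rot: [0.796, 0.606, 0.0, 0.001]
ft_force: [0.5, 1.2, -0.1]
grip_width: 0.164
grasp_force: 0.0
[-0.0146 -0.0457  0.1087]
[[0.0, 0.0], [0.21, 0.03], [0.45, 0.06], [0.73, 0.1], [1.02, 0.15], [1.3, 0.19], [1.59, 0.23], [1.86, 0.26], [2.11, 0.22], [2.34, 0.16], [2.57, 0.08], [2.8, -0.0], [2.95, -0.05]]
```

```bash
python3 -m pendant '[[0.21,0.03,0,0,0,0,-0.67],[0.45,0.06,0,0,0,0,-0.67],[0.73,0.1,0,0,0,0,-0.67],[1.02,0.15,0,0,0,0,-0.67],[1.3,0.19,0,0,0,0,-0.67],[1.59,0.23,0,0,0,0,-0.67],[1.86,0.26,0,0,0,0,-0.67],[2.11,0.22,0,0,0,0,-0.67],[2.34,0.16,0,0,0,0,-0.67],[2.5,0.1,0,0,0,0,-0.67]]'
python3 -m pendant '[[0.16,-0.06,0,0,0,0,-0.67],[0.32,-0.1,0,0,0,0,-0.67],[0.46,-0.15,0,0,0,0,-0.67],[0.5,-0.15,0,0,0,0,-0.67],[0.3,-0.1,0,0,0,0,-0.67],[0.2,-0.1,-0.8,0,0,-1,-0.67],[0,0,-1.6,0,0,-2.2,-0.67],[-0.6,0.2,-2.2,0,0,-3.1,-0.67],[-0.6,0.2,-2.2,0,0,-3.1,-0.67],[-0.6,0.2,-2.2,0,0,-3.1,-0.67]]'
python3 - <<'E'
from h import *
o=manip.get_obs(); Rm=R.from_quat(o['ee_rot']).as_matrix()
p,d=snap('wrist','w4.png'); np.savez('w4.npz',p=p,d=d)
for t in ['tablet_1','half_1']:
    for r in manip.trace(t,'wrist'):
        m=r['pixels']; q=cloud('wrist',d)[m]
        print(t,round(r['p'],2),r['box'],m.sum(),((np.median(q,axis=0)-o['position'])@Rm).round(4),np.percentile(q[:,2],[5,50,95,100]).round(4))
E
```

```text
clock: 13.95
position: [0.4352, -0.2075, 0.0493]
ee_rot: [0.796, 0.606, -0.0, 0.0]
ft_force: [-0.2, -0.5, 0.2]
grip_width: 0.163
grasp_force: 0.0
clock: 15.2
position: [0.4365, -0.24, 0.1587]
ee_rot: [0.648, 0.762, -0.0, -0.0]
ft_force: [0.3, 0.2, -1.0]
grip_width: 0.166
grasp_force: 0.0
tablet_1 0.85 [275.6, 109.3, 310.0, 135.1] 699 [0.0673 0.0114 0.1336] [0.0134 0.0252 0.0298 0.288 ]
tablet_1 0.84 [180.8, 83.3, 217.5, 118.2] 916 [ 0.0827 -0.0642  0.1455] [0.0114 0.0133 0.0147 0.288 ]
tablet_1 0.82 [240.8, 91.0, 277.9, 126.8] 900 [ 0.0773 -0.0186  0.1454] [0.0115 0.0134 0.0147 0.288 ]
tablet_1 0.75 [317.8, 115.2, 353.3, 130.3] 451 [0.0681 0.0425 0.1313] [0.0201 0.0274 0.03   0.288 ]
half_1 0.82 [196.0, 168.6, 233.4, 194.5] 539 [ 0.0242 -0.0461  0.1156] [0.0352 0.0432 0.0445 0.2881]
half_1 0.72 [254.8, 353.6, 261.5, 373.0] 92 [-0.1628 -0.0225  0.1431] [0.004  0.0155 0.0279 0.0316]
```

View pics/w4.png

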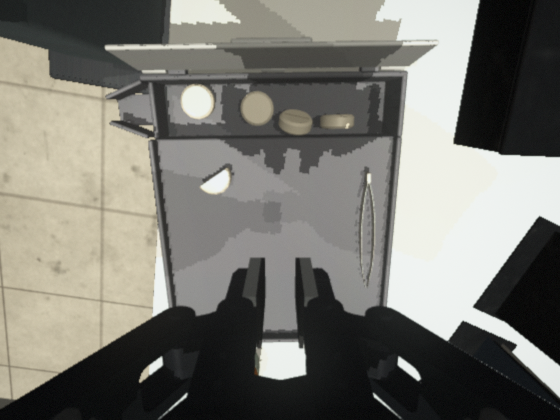

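```bash
python3 -m pendant '[[0.95,-0.2,0,0,0,0,-1],[1.9,-0.2,0,0,0,0,-1],[2.84,-0.2,0,0,0,0,-1],[2.84,-0.2,0.4,0,0,0,-1],[2.84,-0.2,0.8,0,0,0,-1],[2.84,-0.2,1.2,0,0,0,-1],[2.84,-0.2,1.43,0,0,0,-1],[2.84,-0.2,1.43,0,0,0,-1],[2.74,-0.2,1.43,0,0,0,-1],[2.6,-0.2,1.43,0,0,0,-1]]'
python3 - <<'E'
from h import *
snap('scene','s1.png'); p,d=snap('wrist','w5.png')
a=cv2.imread('pics/s1.png')[140:340,180:440]; a=cv2.resize(a,(520,400)); b=cv2.resize(cv2.imread('pics/w5.png'),(280,210))
c=np.zeros((400,800,3),np.uint8); c[:,:520]=a; c[:210,520:]=b; cv2.imwrite('pics/c1.png',c)
E
```

```text
clock: 16.6
position: [0.4064, -0.1137, 0.0884]
ee_rot: [0.647, 0.763, 0.0, 0.001]
ft_force: [-0.3, 1.3, 0.4]
grip_width: -0.003
grasp_force: 0.0
```

View pics/c1.png

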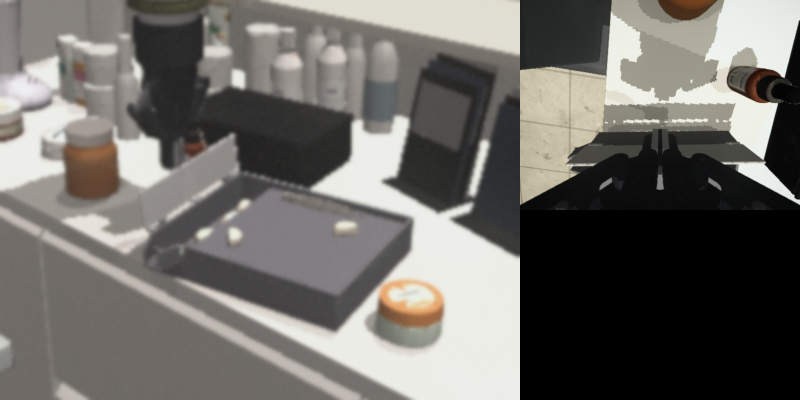

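```bash
python3 -m pendant '[[-0.15,0,0,0,0,0,-1],[-0.25,0,0,0,0,0,-1],[-0.37,0,0,0,0,0,-1],[-0.49,0.01,0,0,0,0,-1],[-0.6,0.06,0,0,0,0,-1],[-0.6,0,0.06,0,0,0,-1],[-0.7,0,0.12,0,0,0,-1],[-0.79,0,0.21,0,0,0,-1],[-0.86,0,0.3,0,0,0,-1],[-0.9,0,0.38,0,0,0,-1]]'
python3 - <<'E'
from h import *
snap('scene','s2.png'); p,d=snap('wrist','w6.png')
a=cv2.imread('pics/s2.png')[140:340,180:440]; a=cv2.resize(a,(520,400)); b=cv2.resize(cv2.imread('pics/w6.png'),(280,210))
c=np.zeros((400,800,3),np.uint8); c[:,:520]=a; c[:210,520:]=b; cv2.imwrite('pics/c2.png',c)
E
```

```text
clock: 17.95
position: [0.4134, -0.1579, 0.0685]
ee_rot: [0.647, 0.762, 0.0, 0.0]
ft_force: [-0.6, -0.9, 1.5]
grip_width: 0.001
grasp_force: 0.5
```

View pics/c2.png

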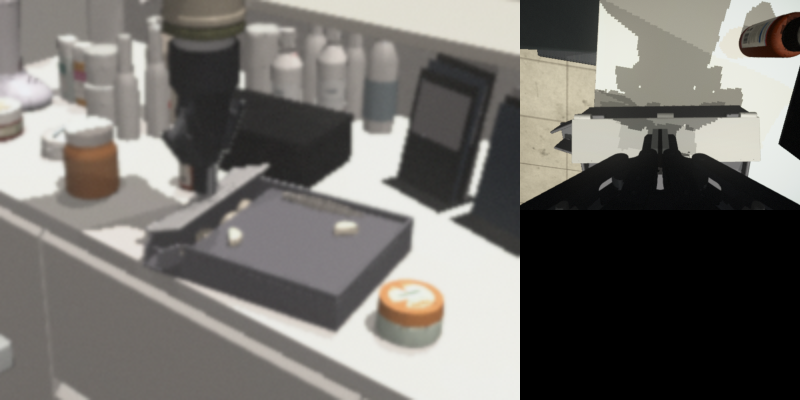

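```bash
python3 -m pendant '[[-0.02,0,0.03,0,0,0,-1],[-0.03,0,0.06,0,0,0,-1],[-0.04,0,0.09,0,0,0,-1],[-0.04,0,0.12,0,0,0,-1],[-0.04,0,0.14,0,0,0,-1],[-0.04,0,0.16,0,0,0,-1],[-0.04,0,0.18,0,0,0,-1],[-0.04,0,0.2,0,0,0,-1],[-0.04,0,0.2,0,0,0,-1],[-0.04,0,0.2,0,0,0,-1]]'
```

```text
clock: 19.3
position: [0.4137, -0.1596, 0.0591]
ee_rot: [0.647, 0.763, -0.0, 0.0]
ft_force: [-1.9, 0.2, 5.2]
grip_width: -0.002
grasp_force: 2.6
```

```bash
python3 -m pendant '[[0,0,0.02,0,0,0,-1],[0,0,0.04,0,0,0,-1],[0,0,0.06,0,0,0,-1],[0,0,0.08,0,0,0,-1],[0,0,0.1,0,0,0,-1],[0,0,0.1,0,0,0,-1],[0,0,0.1,0,0,0,-1],[0,0,0.1,0,0,0,-1],[0,0,0.1,0,0,0,-1],[0,0,0.1,0,0,0,-1]]'
```

```text
clock: 20.55
position: [0.4142, -0.1597, 0.0582]
ee_rot: [0.647, 0.762, -0.001, 0.0]
ft_force: [-28.6, 10.7, 74.3]
grip_width: -0.0
grasp_force: 37.5
```

```bash
python3 -m pendant '[[0,0,-0.1,0,0,0,-1],[0,0,-0.3,0,0,0,-1],[0,0,-0.9,0,0,0,-1],[0,0,-1.8,0,0,0,-1],[-0.5,0,-2.6,0,0,0,-1],[-1.5,0,-3,0,0,0,-1],[-2.5,0,-3,0,0,0,-1],[-3,0,-3,0,0,0,-1],[-3,0,-3,0,0,0,-1],[-3,0,-3,0,0,0,-1]]'
python3 - <<'E'
from h import *
snap('scene','s3.png'); p,d=snap('wrist','w7.png'); P=cloud('wrist',d)
for t in ['lid','tablet_1','half_1','tweezers']:
    for r in manip.trace(t,'wrist'):
        q=P[r['pixels']]; print(t,round(r['p'],2),r['box'],np.median(q,axis=0).round(3))
o=manip.get_obs(); Rm=R.from_quat(o['ee_rot']).as_matrix(); T=(P-o['position'])@Rm
for c in (200,280,360):
    print([(r,T[r,c,0].round(3),P[r,c,2].round(4)) for r in range(30,190,8)])
a=cv2.resize(cv2.imread('pics/s3.png')[140:340,180:440],(400,308)); b=cv2.resize(cv2.imread('pics/w7.png'),(400,300))
c=np.zeros((308,800,3),np.uint8); c[:,:400]=a; c[:300,400:]=b; cv2.imwrite('pics/c3.png',c)
E
```

```text
clock: 21.8
position: [0.4381, -0.3064, 0.2037]
ee_rot: [0.647, 0.763, 0.0, -0.0]
ft_force: [-0.0, 0.8, 0.1]
grip_width: -0.003
grasp_force: 0.0
lid 0.85 [166.2, 0.0, 407.1, 47.2] [ 0.42  -0.168  0.046]
lid 0.51 [291.5, 45.3, 317.8, 53.1] [ 0.44  -0.18   0.028]
tablet_1 0.55 [291.0, 44.2, 317.3, 54.0] [ 0.439 -0.18   0.028]
tablet_1 0.51 [329.8, 44.3, 357.2, 49.6] [ 0.47  -0.172  0.018]
half_1 0.84 [214.8, 79.6, 249.5, 104.2] [ 0.388 -0.225  0.044]
half_1 0.77 [312.5, 184.6, 335.2, 208.9] [ 0.478 -0.297  0.044]
half_1 0.32 [167.3, 0.1, 408.5, 42.8] [ 0.42  -0.168  0.046]
tweezers 0.82 [361.9, 82.5, 377.6, 177.0] [ 0.504 -0.234  0.04 ]
[(30, np.float64(0.135), np.float64(0.0456)), (38, np.float64(0.129), np.float64(0.0465)), (46, np.float64(0.13), np.float64(0.0039)), (54, np.float64(0.119), np.float64(0.0344)), (62, np.float64(0.113), np.float64(0.0331)), (70, np.float64(0.107), np.float64(0.0337)), (78, np.float64(0.101), np.float64(0.033)), (86, np.float64(0.095), np.float64(0.0329)), (94, np.float64(0.089), np.float64(0.0342)), (102, np.float64(0.082), np.float64(0.0349)), (110, n
[... 1565 characters left out ...]
float64(0.0339)), (70, np.float64(0.107), np.float64(0.034)), (78, np.float64(0.101), np.float64(0.0347)), (86, np.float64(0.095), np.float64(0.0342)), (94, np.float64(0.088), np.float64(0.0344)), (102, np.float64(0.082), np.float64(0.0345)), (110, np.float64(0.076), np.float64(0.0346)), (118, np.float64(0.069), np.float64(0.0346)), (126, np.float64(0.062), np.float64(0.0333)), (134, np.float64(0.056), np.float64(0.034)), (142, np.float64(0.049), np.float64(0.0342)), (150, np.float64(0.042), np.float64(0.0343)), (158, np.float64(0.035), np.float64(0.0336)), (166, np.float64(0.028), np.float64(0.0338)), (174, np.float64(0.02), np.float64(0.0329)), (182, np.float64(0.013), np.float64(0.0346))]
```

View pics/c3.png

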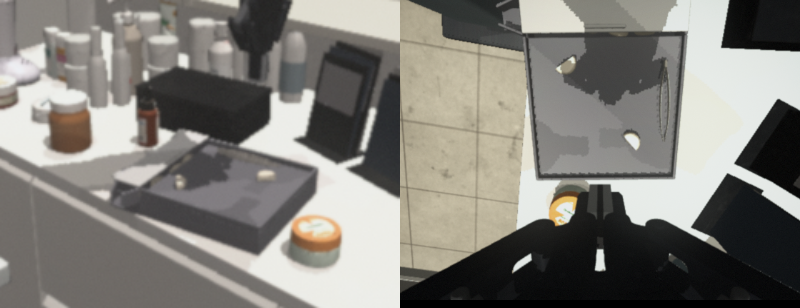

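```bash
python3 -c "
from workcell import manip
print(manip.hand_in())"
```

```text
the job is handed in; nothing more can be done
None
```

I handed the job in at about 22 s: all four whole tablets are in the trough, both halves are still on the plate, and the lid reads flat and shut, though the final press reached about 75 N (the wrist limit is 120 N).

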